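Clear the hob back onto the kettle board

TASK

The hob is wanted for cooking, so take the gourd, its lid, the clip jar and the push dispenser off it and set them down upright on the cutting board around the full kettle, which stays where it is (so do the mug and the pepper mill). The gourd stands beside the kettle on the hob side and the jar beside the kettle on the other side, all three in one line along the middle of the board; the dispenser stands on the board straight in front of the gourd, that is on the cook's side, away from the robot, where the hob has its knobs. Leave about 3 cm clear between each thing and its neighbour (kettle body to gourd, kettle body to jar, gourd to dispenser), drop nothing, and have the lid properly seated on the gourd at the end.

Things in the scene. Friction and masses are not known exactly. Their poses are not given: they have to be found in the camera images.
- gourd_mid (a point): Gourd: mustard-yellow ceramic pot, 112 mm tall, 0.36 kg. Round belly 86 mm across (widest 38 mm up); straight round neck 52 mm across from 84 mm up to the rim at 112 mm (grip it there, from above, any direction). Open mouth 44 mm across, 28 mm deep. Point: on the axis, 56 mm above foot, 56 mm below rim; z upright. Starts on the hob.
- lid_stem (a point): Gourd's lid: mustard-yellow dome 60 mm across with a plug below (34 mm across, 8 mm deep) that drops loosely into the gourd's mouth until the dome rests on the rim. Grip its darker upright stem: 15 mm thick, 31 to 61 mm above the plug's underside. 0.07 kg. Stands on its plug on the hob. Point: mid-stem, on the axis, 46 mm above the plug's underside; seated, 94 mm above the gourd's point. z upright.
- jar_mid (a point): Clip jar: glass with lump sugar and a clipped glass lid, 90 mm tall, 0.24 kg. Straight round body 60 mm across up to 60 mm, lid 56 mm across. Clip lever sticks out 10 mm on its -x (22 mm wide, 35 to 67 mm up), small hinge 3 mm on its +x (66 to 82 mm up): grip across its y. Point: on the axis, 45 mm above foot; z upright. Starts on the hob. Final facing of the clip is free.
- dispenser_mid (a point): Push dispenser: slim white plastic round bottle 42 mm across, straight up to 104 mm above its foot, narrower grey push head above, 140 mm tall in all, 0.17 kg. Short spout reaches 20 mm from the axis to its -x. Point: on the axis, 70 mm above foot; z upright. Starts on the hob. Final facing of the spout is free.
- kettle: Gooseneck kettle, steel, full (1.5 kg), mid-board, not to be moved. Round body 130 mm across at the foot (gaps count from there), 94 mm at 106 mm height, knob top at 141 mm. Spout reaches 136 mm from the axis to its -x (roughly towards the robot), black handle 116 mm to its +x. Point: centre of its underside, on the board's top; z up.
- board: Cutting board, fixed: light wood, darker end strips, 280 mm (its x) by 420 mm (its y; the row runs along y at x = 0), 20 mm thick. Point: centre of its underside, on the worktop; its top is 20 mm higher. Its +x is the cook's side, away from the robot; the hob lies off its +y or its -y end.
- hob: Electric hob, cold, fixed, to the robot's left or right: black glass plate 510 mm (its x) by 290 mm (its y), 6 mm thick, two ring marks, two black knobs 22 mm high at its +x end (the cook's side, away from the robot). Point: centre of its underside, on the worktop; the things stand on its top, 6 mm above.
- mug: Bystander: white ceramic mug, 80 mm across, 88 mm tall, with a handle to its +y reaching 77 mm from the axis, on the worktop beyond the board's cook's side. Point: centre of its underside. Leave it alone.
- mill: Bystander: dark wooden pepper mill, 56 mm across, 147 mm tall, on the worktop straight ahead of the robot, beyond hob and board. Point: centre of its underside. Leave it alone.
Things that resemble listed ones, but are neither listed nor needed, are in the scene too. Leave any blue, green or pink look-alike of the part that bears gourd_mid alone.

How it is judged:
By the outcome, as a careful person would: the job done as asked, in the order asked, and still so for the second after the job is handed in, with the robot touching nothing.
It also fails if it takes over 109 s, if anything falls off the work surface, if the arm or the gripper's body presses on something with over 40 N, if the wrist force passes 120 N, or if a joint passes its speed limit or range.

ROBOT

A 6-joint arm with a two-finger parallel gripper is mounted at the origin on the work surface. World frame = base frame: x ahead of the robot, y to its left, z up, the work surface at z = 0. Lengths are in m, angles in degrees, forces in N, time in s.
With the tool pointing down it reaches from about 0.4 to 0.925 m from the base axis. Payload 3.4 kg.
Tool frame: the origin (TCP) lies on the centre line of the jaws, within the pads' length; the fingertips stand 11 mm ahead of it and the grasp point (between the pads) lies 8 mm behind it (robot.nose_length is the distance from the TCP to the fingertips, in m); x points along the fingers, z is the direction in which the jaws open and shut, and the axes are right-handed (so a half turn about x gives the same grasp; the last joint's range is limited). The gripper opens to 85 mm and grips with 20 to 120 N. Pads are 22 mm wide; open, the fingers measure 114 mm over their backs; the gripper's body (76 mm by 85 mm) begins 54 mm behind the grasp point. The pads swing forward as they close: fully open they stand 13 mm farther back than shut.
Start: joints at [-78.467, 17.578, 86.31, -0, 76.112, -4.211], TCP at [0.156, -0.553, 0.242] pointing down, gripper open.
Joint ranges: [-179.03, 179.03], [-60, 130.46], [8.19, 133.38], [-81.62, 261.62], [5.75, 156.47], [-153.77, 153.77]. Speed limits (degrees/s): [147.25, 147.25, 180, 180, 180, 180].

INTERFACE

Orientations are given as a 3x3 rotation matrix whose columns are the frame's x, y, z axes.
In Python, from workcell import read_state, capture, calibration, sign_off, robot gives the robot as it stands.
- The arm moves only by the tool play_rows, never from a script. Its argument "increments" is a list of rows, each an object with "offset": the shift along the world's x, y, z in mm, a list of three; "turn": the turn, a rotation vector about the world's x, y, z in degrees, a list of three; "jaw": the opening, from -1 (shut) to 1 (fully open). In form: [{"offset": [x, y, z], "turn": [rx, ry, rz], "jaw": jaw}, ...]. A call has 1 to 20 rows; each row is the pose to reach, as a shift and turn from the pose measured when the call began; what a row does not reach only later rows make up. A row lasts 1/10 s, in which the tool goes at most 50 mm and 8.59 degrees, less where a joint would pass 70% of its speed; a pose out of reach is approached as far as the arm can. A call with a gripper value outside its range is refused whole. The fingers move at their own pace and stop on an object; "squeeze" is the grip in N (left out, the last holds). Time passes only in rows, so rows that repeat a pose let the fingers close. It gives the time, the measured TCP pose, the force and the opening at its end, in the units of the state.
- read_state(): the state, without advancing time (a new reading comes with each control period).
- capture(name): name is "scene" or "top" or "wrist"; returns the picture (420x560x3 uint8, red, green, blue); there is no depth.
- calibration(name): a dict with "camera_matrix" (3x3 intrinsics, pixels), "T" (4x4, takes a point from camera to world coordinates). Camera axes: x right, y down, z forward; pixel columns grow to the right and rows downward; lengths in m; the calibration is good to about 2 mm. A picture is of the moment at which its call begins: read the wrist's pose just before it. calibration takes no time and is no camera call; for the wrist camera it gives the pose at the moment of the call.
- sign_off(): hands the job in, once; it reports no verdict.
The state is a dict: "time_s": time; "q": joint angles; "qd": joint speeds; "joint_torque": joint torques, N m; "ee_pos": TCP position; "ee_rot": TCP orientation; "force": force on the tool from outside, world axes, zero at the start; "wrist_torque": the same for the moment, N m; "grip_width": finger opening in m.
Only numpy, scipy, OpenCV 4.12 (cv2) and the standard library are available. Lean on these libraries where they do the work, as an engineer would, in place of code of your own. Each camera call takes 0.05 s, during which the arm holds its last target.

## Working session

There is one attempt and no reset: what is moved stays moved. The work goes in short steps, Python scripts to look and compute and a tool call to move; the robot and the scene stay as the last step left them, time stands still between calls to the robot, and variables do not carry over. Pictures are saved under pics/ and viewed, and the job is handed in when it is done.

Besides the shell and the picture viewer there is one more tool, called as name(argument=value, ...) on one line, values as JSON. play_rows: Moves the arm, as the interface text tells. Its arguments: {"type":"object","properties":{"increments":{"type":"array","items":{"type":"object","properties":{"offset":{"type":"array","items":{"type":"number"}},"turn":{"type":"array","items":{"type":"number"}},"jaw":{"type":"number"}}}},"squeeze":{"type":"number"}},"required":["increments"]}

```bash
ls; mkdir -p pics
python3 - <<'E'
from workcell import *
import cv2
s=read_state(); print({k:s[k] for k in('time_s','ee_pos','ee_rot','force','grip_width')}, robot)
for n in('scene','top','wrist'):
    im=capture(n); cv2.imwrite(f'pics/{n}0.png',im[:,:,::-1]); c=calibration(n); print(n,c['camera_matrix'],c['T'])
E
```

```text
pics
{'time_s': 0.0, 'ee_pos': array([ 0.15588548, -0.55274274,  0.24136635]), 'ee_rot': array([[-4.22832566e-04,  9.62472593e-01,  2.71378570e-01],
       [ 2.05048175e-03,  2.71378858e-01, -9.62470421e-01],
       [-9.99997808e-01,  1.49492967e-04, -2.08828030e-03]]), 'force': array([-0.47616501, -0.23923261,  0.0167489 ]), 'grip_width': 0.08509699327364842} <Robot object at 0x7fead6fffa10>
scene [[424.68689468   0.         274.9204273 ]
 [  0.         424.68689468 198.74457753]
 [  0.           0.           1.        ]] [[-0.38640991  0.53728122 -0.74967745  1.50350763]
 [ 0.92211206  0.24259523 -0.3014248   0.55326611]
 [ 0.01991829 -0.80776014 -0.58917469  0.81802024]
 [ 0.          0.          0.          1.        ]]
top [[452.58012201   0.         281.40151085]
 [  0.         452.58012201 210.94992678]
 [  0.           0.           1.        ]] [[-2.14377902e-02 -9.86744485e-01  1.60859387e-01  3.34529301e-01]
 [-9.99759440e-01  2.19041968e-02  1.12652620e-03  1.61209189e-01]
 [-4.63508919e-03 -1.60796541e-01 -9.86976691e-01  1.30618062e+00]
 [ 0.00000000e+00  0.00000000e+00  0.00000000e+00  1.00000000e+00]]
wrist [[321.40579355   0.         275.83552908]
 [  0.         321.40579355 209.88640209]
 [  0.           0.           1.        ]] [[ 0.27024457 -0.92038049 -0.28260862  0.22822663]
 [-0.96279029 -0.25884313 -0.07768583 -0.53215878]
 [-0.00165078  0.29308701 -0.95608435  0.37262119]
 [ 0.          0.          0.          1.        ]]
```

View pics/scene0.png

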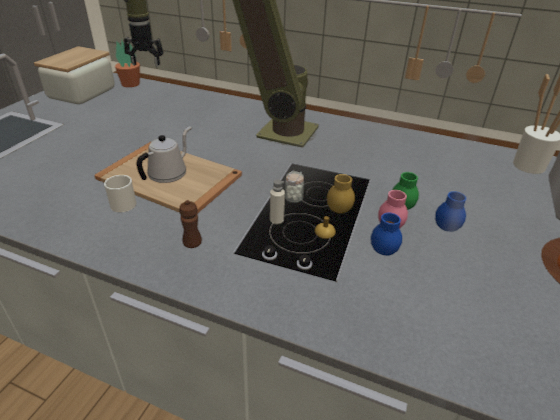

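View pics/top0.png

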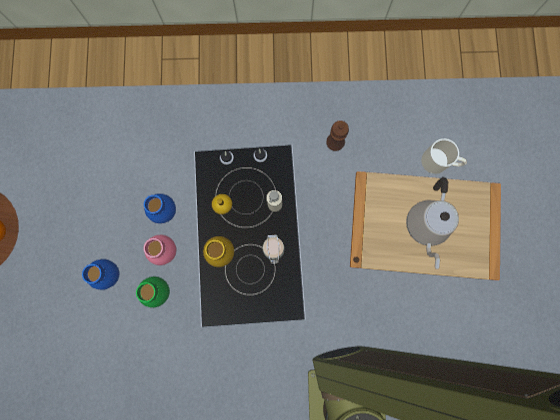

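View pics/wrist0.png

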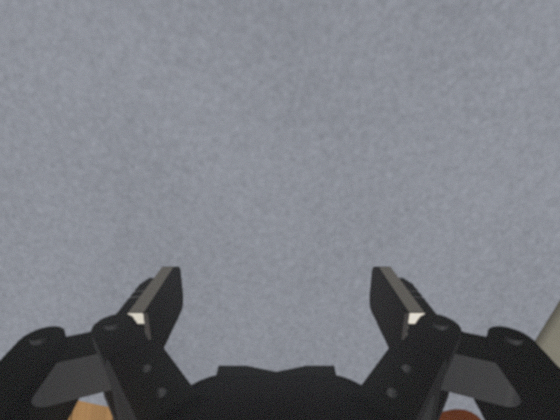

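The scene view shows the mustard gourd at (341,195), lid (325,230), dispenser (277,205) and jar (294,187) on the hob. The kettle is on the board at (165,158), with the mug at (120,193) and the mill at (190,223). The top view shows the gourd at (219,251), lid (222,204), dispenser (274,200), jar (273,248), and the kettle knob at (441,217).

Gourd candidates in the top view are blue (160,208), pink (160,250), blue (101,274), green (153,292) and mustard (219,251), which is the one I choose. Next I'll check it in a close crop.

Run:
```python
import cv2,numpy as np
t=cv2.imread('pics/top0.png'); s=cv2.imread('pics/scene0.png')
cv2.imwrite('pics/topcrop.png',cv2.resize(t[140:330,185:310],None,fx=4,fy=3.1,interpolation=3)[:, :] if 0 else cv2.resize(t[140:290,190:310],None,fx=4,fy=4,interpolation=cv2.INTER_CUBIC))
cv2.imwrite('pics/topboard.png',cv2.resize(t[110:290,320:510],None,fx=3.3,fy=3.3,interpolation=cv2.INTER_CUBIC))
cv2.imwrite('pics/scenecrop.png',cv2.resize(s[160:280,240:380],None,fx=5,fy=5,interpolation=cv2.INTER_CUBIC))
```

```text
(no output)
```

View pics/topcrop.png

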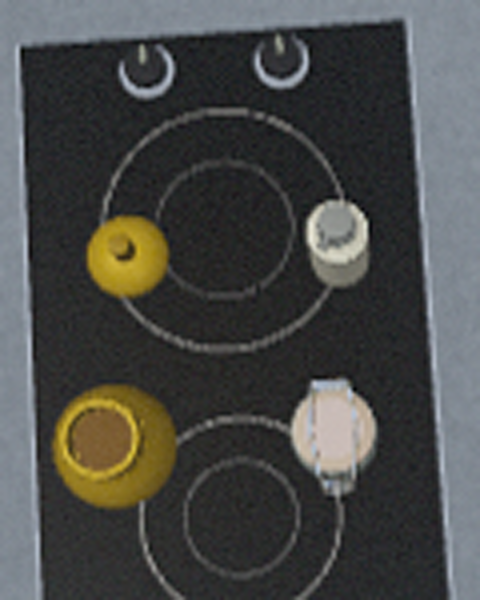

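View pics/topboard.png

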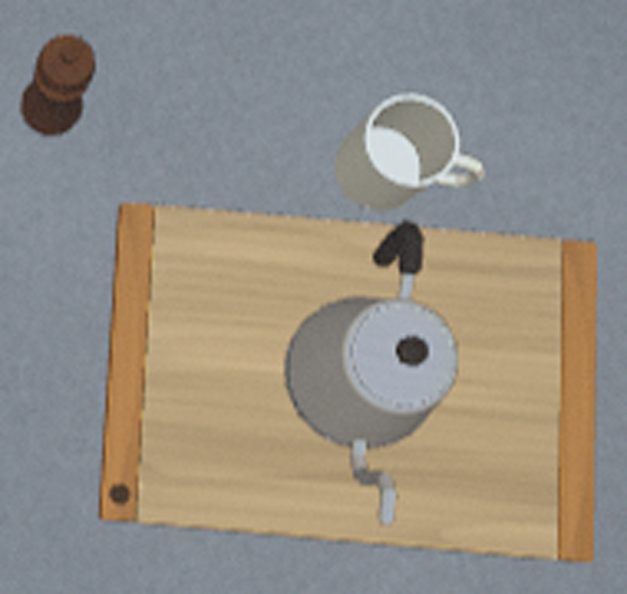

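View pics/scenecrop.png

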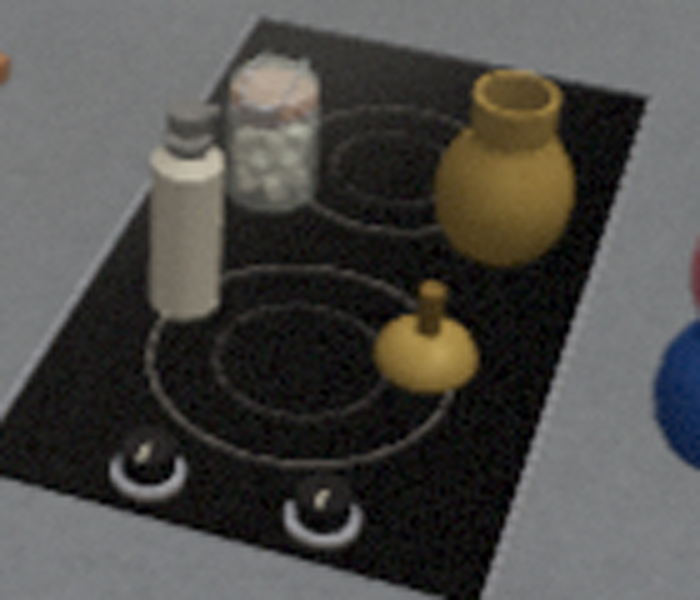

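```bash
cat > h.py <<'E'
import numpy as np,cv2
from workcell import *
def ray(cal,uv):
    K=cal['camera_matrix'];T=cal['T']; d=T[:3,:3]@np.linalg.solve(K,[uv[0],uv[1],1.]); return T[:3,3],d
def onz(cal,uv,z):
    o,d=ray(cal,uv); return np.round((o+d*(z-o[2])/d[2])[:2],4)
def proj(cal,P):
    T=np.linalg.inv(cal['T']); p=T[:3,:3]@np.array(P)+T[:3,3]; p=cal['camera_matrix']@p; return np.round(p[:2]/p[2],1)
def tri(c1,uv1,c2,uv2):
    o1,d1=ray(c1,uv1);o2,d2=ray(c2,uv2);d1/=np.linalg.norm(d1);d2/=np.linalg.norm(d2)
    t=np.linalg.lstsq(np.c_[d1,-d2],o2-o1,rcond=None)[0]; a=o1+t[0]*d1;b=o2+t[1]*d2
    return np.round((a+b)/2,4),np.linalg.norm(a-b)
E
python3 - <<'E'
from h import *
t=calibration('top');s=calibration('scene')
A=lambda x,y:((x+.5)/4-.5+190,(y+.5)/4-.5+140)
B=lambda x,y:((x+.5)/3.3-.5+320,(y+.5)/3.3-.5+110)
S=lambda x,y:((x+.5)/5-.5+240,(y+.5)/5-.5+160)
print('gourd rim',onz(t,A(103,438),.118),'scene',onz(s,S(517,97),.118))
print('gourd belly',onz(t,A(115,446),.044))
print('lid stemtop',onz(t,A(124,243),.067),tri(t,A(124,243),s,S(432,287)),'dome',onz(t,A(127,256),.022))
print('jar',onz(t,A(333,432),.096),'scene',onz(s,S(273,87),.096),'clip ends',onz(t,A(331,384),.08),onz(t,A(340,487),.06))
print('disp head',onz(t,A(338,218),.146),'shoulder',onz(t,A(337,235),.110),'scene',onz(s,S(193,110),.146), onz(s,S(187,160),.110))
print('kettle knob',onz(t,B(413,350),.161),'lid',onz(t,B(401,356),.126))
c=[onz(t,B(*p),.02) for p in((119,203),(597,241),(593,561),(100,519))];print('board',c,np.mean(c,0))
c=np.array(c)
for i in range(4): d=c[(i+1)%4]-c[i];print(np.linalg.norm(d),np.degrees(np.arctan2(d[1],d[0])))
print('hob',[onz(t,p,.006) for p in((195,152),(291,146),(303,320),(202,326))])
im=cv2.imread('pics/top0.png');hsv=cv2.cvtColor(im,cv2.COLOR_BGR2HSV)
print('spout tip',onz(t,B(386,520),.12),'handle',onz(t,B(410,228),.1))
print('mill top',onz(t,B(68,62),.147),'mug',onz(t,B(413,140),.088))
print(robot.nose_length,[a for a in dir(robot) if a[0]!='_'])
E
```

```text
gourd rim [0.4305 0.3381] scene [0.4357 0.3428]
gourd belly [0.4307 0.3407]
lid stemtop [0.5701 0.3313] (array([0.5696, 0.3335, 0.0665]), np.float64(0.004369362392965723)) dome [0.5691 0.3353]
jar [0.4329 0.1875] scene [0.4543 0.1942] clip ends [0.4669 0.1886] [0.3981 0.1842]
disp head [0.5686 0.1806] shoulder [0.5642 0.1821] scene [0.5683 0.186 ] [0.5677 0.183 ]
kettle knob [ 0.4996 -0.2546] lid [ 0.5    -0.2574]
board [array([ 0.657 , -0.0567]), array([ 0.6131, -0.475 ]), array([ 0.3355, -0.4441]), array([ 0.3799, -0.0272])] [ 0.496375 -0.25075 ]
0.4205973133532833 -95.99118012908795
0.27931446435872237 173.6484818438646
0.4192576415523037 83.92089349704848
0.27866585725560283 -6.076806487640994
hob [array([0.7299, 0.416 ]), array([0.7419, 0.1299]), array([0.2358, 0.1089]), array([0.2254, 0.3917])]
spout tip [ 0.3708 -0.2375] handle [ 0.6103 -0.2824]
mill top [7.434e-01 5.000e-04] mug [ 0.6889 -0.2953]
0.011 ['IKError', 'nose_length']
```

play_rows(increments=[{"offset": [244,303,90],"turn": [0,0,0],"jaw": 1},{"offset": [244,303,90],"turn": [0,0,0],"jaw": 1},{"offset": [244,303,90],"turn": [0,0,0],"jaw": 1},{"offset": [244,303,90],"turn": [0,0,0],"jaw": 1},{"offset": [244,303,90],"turn": [0,0,0],"jaw": 1},{"offset": [244,303,90],"turn": [0,0,0],"jaw": 1},{"offset": [244,303,90],"turn": [0,0,0],"jaw": 1},{"offset": [244,303,90],"turn": [0,0,0],"jaw": 1},{"offset": [244,303,90],"turn": [0,0,0],"jaw": 1},{"offset": [244,303,90],"turn": [0,0,0],"jaw": 1},{"offset": [244,303,90],"turn": [0,0,0],"jaw": 1},{"offset": [244,303,90],"turn": [0,0,0],"jaw": 1}])

```text
time_s: 1.35
ee_pos: [0.3988, -0.2509, 0.331]
ee_rot: [[-0.002, 0.963, 0.269], [0.002, 0.269, -0.963], [-1.0, -0.001, -0.002]]
force: [0.4, -0.0, 0.5]
grip_width: 0.0856
```

```bash
cat >> h.py <<'E'
def snap(n,f):
    c=calibration(n); im=capture(n); im=np.ascontiguousarray(im[:,:,::-1]); cv2.imwrite('pics/'+f+'.png',im); np.savez('pics/'+f,K=c['camera_matrix'],T=c['T'])
    st=read_state(); print(round(st['time_s'],2),np.round(st['ee_pos'],4),'q',np.round(st['q'],1)); return im
def cal(f):
    d=np.load('pics/'+f+'.npz'); return dict(camera_matrix=d['K'],T=d['T'])
E
python3 -c "
from h import *
snap('wrist','w1')"
```

```text
1.4 [ 0.3988 -0.251   0.331 ] q [-37.4   5.7  89.2   0.   85.3  37. ]
```

View pics/w1.png

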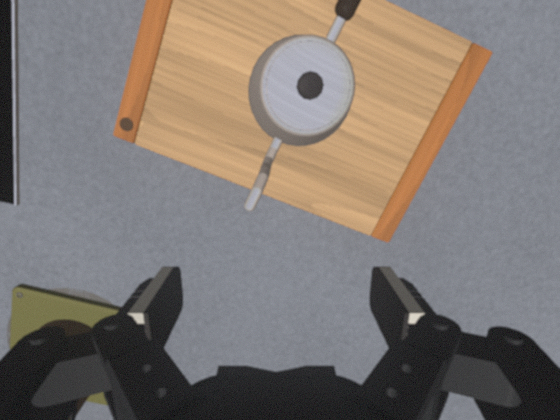

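Run:
```python
from h import *
c=cal('w1')
im=cv2.imread('pics/w1.png'); 
print('knob',onz(c,(310,85),.161))
# darkest knob centroid
g=im.max(2)[60:110,285:335]; m=(g<70).astype(np.uint8); M=cv2.moments(m,True); kn=(285+M['m10']/M['m00'],60+M['m01']/M['m00']); print(kn,onz(c,kn,.158))
print('end near',onz(c,(115,135),.02),onz(c,(388,241),.02),onz(c,(491,51),.02),'spout',onz(c,(250,208),.11))
print('lid circ',onz(c,(306,86),.126))
```

```text
knob [ 0.5001 -0.2526]
(313.06779661016947, 87.06214689265536) [ 0.4995 -0.256 ]
end near [ 0.3834 -0.0294] [ 0.3382 -0.4388] [ 0.6118 -0.4686] spout [ 0.361  -0.2295]
lid circ [ 0.5015 -0.2517]
```

play_rows(increments=[{"offset": [-5,500,-10],"turn": [0,0,0],"jaw": 1},{"offset": [-5,500,-10],"turn": [0,0,0],"jaw": 1},{"offset": [-5,500,-10],"turn": [0,0,0],"jaw": 1},{"offset": [-5,500,-10],"turn": [0,0,0],"jaw": 1},{"offset": [-5,500,-10],"turn": [0,0,0],"jaw": 1},{"offset": [-5,500,-10],"turn": [0,0,0],"jaw": 1},{"offset": [-5,500,-10],"turn": [0,0,0],"jaw": 1},{"offset": [-5,500,-10],"turn": [0,0,0],"jaw": 1},{"offset": [-5,500,-10],"turn": [0,0,0],"jaw": 1},{"offset": [-5,500,-10],"turn": [0,0,0],"jaw": 1},{"offset": [-5,500,-10],"turn": [0,0,0],"jaw": 1},{"offset": [-5,500,-10],"turn": [0,0,0],"jaw": 1},{"offset": [-5,500,-10],"turn": [0,0,0],"jaw": 1},{"offset": [-5,500,-10],"turn": [0,0,0],"jaw": 1},{"offset": [-5,500,-10],"turn": [0,0,0],"jaw": 1},{"offset": [-5,500,-10],"turn": [0,0,0],"jaw": 1}])

```text
time_s: 3.0
ee_pos: [0.3941, 0.2479, 0.3212]
ee_rot: [[-0.001, 0.964, 0.267], [0.002, 0.267, -0.964], [-1.0, -0.001, -0.002]]
force: [0.0, 0.9, -0.4]
grip_width: 0.0853
```

```bash
python3 -c "
from h import *
im=snap('wrist','w2');cv2.imwrite('pics/w2b.png',cv2.resize(im[0:270,:],None,fx=1.42,fy=1.42,interpolation=2))"
```

```text
3.05 [0.3941 0.2482 0.3212] q [2.690e+01 5.500e+00 9.080e+01 1.000e-01 8.370e+01 1.014e+02]
```

View pics/w2.png

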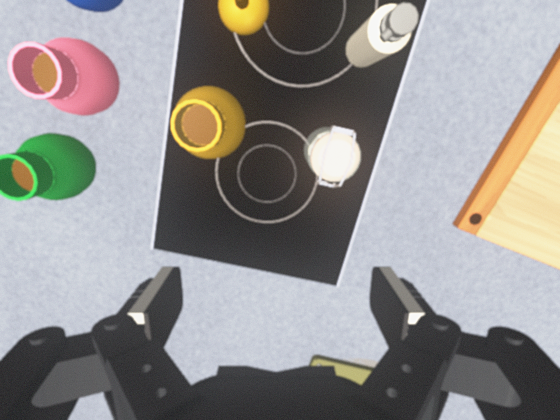

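Run:
```python
from h import *
c=cal('w2'); im=cv2.imread('pics/w2.png')
v=im[80:180,160:260]; cv2.imwrite('pics/a.png',cv2.resize(v,None,fx=3,fy=3,interpolation=2))
v=im[110:200,290:380]; cv2.imwrite('pics/b.png',cv2.resize(v,None,fx=3,fy=3,interpolation=2))
cv2.imwrite('pics/ab.png',np.hstack([cv2.resize(im[80:180,160:260],(400,400),interpolation=2),cv2.resize(im[110:210,290:390],(400,400),interpolation=2)]))
```

```text
(no output)
```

View pics/ab.png

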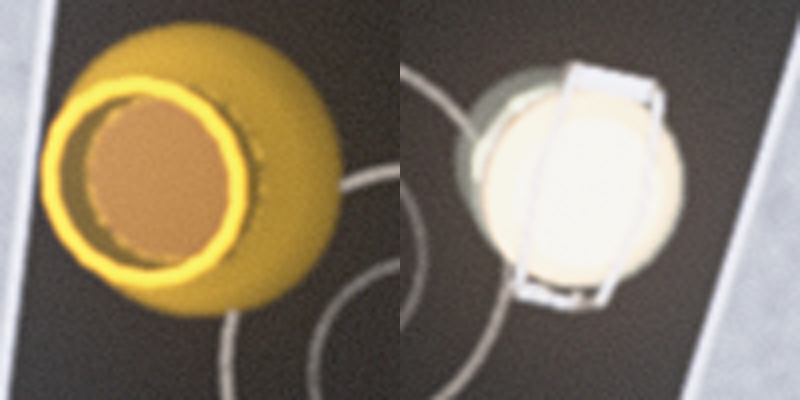

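Run:
```python
from h import *
c=cal('w2');t=calibration('top')
A=lambda x,y:((x+.5)/4-.5+160,(y+.5)/4-.5+80)
B=lambda x,y:((x-400+.5)/4-.5+290,(y+.5)/4-.5+110)
print('gourd',onz(c,A(144.5,180),.118))
print('rim dia',np.linalg.norm(onz(c,A(42,180),.118)-onz(c,A(247,180),.118)))
print('jar',onz(c,B(583,181),.096), 'dia',np.linalg.norm(onz(c,B(480,181),.096)-onz(c,B(686,181),.096)))
a,b=onz(c,B(614,80),.08),onz(c,B(562,292),.073);d=a-b;print(a,b,np.degrees(np.arctan2(d[1],d[0])))
print('proj lid stemtop, disp top',proj(c,(.5699,.3323,.067)),proj(c,(.5675,.183,.146)))
print('lid',onz(c,(246,8),.067),'disp',onz(c,(405,16),.146))
```

```text
gourd [0.4325 0.3433]
rim dia 0.05165007260401481
jar [0.4395 0.1937] dia 0.056745924963824496
[0.4674 0.1909] [0.4045 0.1844] 5.899925472710784
proj lid stemtop, disp top [243.7  -6.2] [406.2  18.5]
lid [0.558  0.3269] disp [0.5689 0.1847]
```

play_rows(increments=[{"offset": [38,94,-150],"turn": [0,0,0],"jaw": 1},{"offset": [38,94,-150],"turn": [0,0,0],"jaw": 1},{"offset": [38,94,-150],"turn": [0,0,0],"jaw": 1},{"offset": [38,94,-150],"turn": [0,0,0],"jaw": 1},{"offset": [38,94,-150],"turn": [0,0,0],"jaw": 1},{"offset": [38,94,-150],"turn": [0,0,0],"jaw": 1},{"offset": [38,94,-225],"turn": [0,0,0],"jaw": 1},{"offset": [38,94,-225],"turn": [0,0,0],"jaw": 1},{"offset": [38,94,-225],"turn": [0,0,0],"jaw": 1},{"offset": [38,94,-225],"turn": [0,0,0],"jaw": 1},{"offset": [38,94,-225],"turn": [0,0,0],"jaw": -1},{"offset": [38,94,-225],"turn": [0,0,0],"jaw": -1},{"offset": [38,94,-225],"turn": [0,0,0],"jaw": -1},{"offset": [38,94,-225],"turn": [0,0,0],"jaw": -1},{"offset": [38,94,-225],"turn": [0,0,0],"jaw": -1},{"offset": [38,94,-225],"turn": [0,0,0],"jaw": -1}], squeeze=45)

```text
time_s: 4.65
ee_pos: [0.4333, 0.343, 0.0986]
ee_rot: [[0.002, 0.964, 0.268], [0.004, 0.268, -0.964], [-1.0, 0.003, -0.003]]
force: [-0.7, -0.8, 7.5]
grip_width: 0.0513
```

```bash
python3 -c "
from h import *
im=snap('wrist','w3');s=snap('scene','s3');cv2.imwrite('pics/c3.png',np.hstack([im,cv2.resize(s[130:270,240:427],(240,180))if 0 else s[:, 200:440]]))"
```

```text
4.7 [0.4334 0.343  0.0986] q [ 33.9  24.2  99.8   0.2  55.8 108.3]
4.75 [0.4333 0.343  0.0986] q [ 33.9  24.2  99.8   0.2  55.8 108.3]
```

View pics/c3.png

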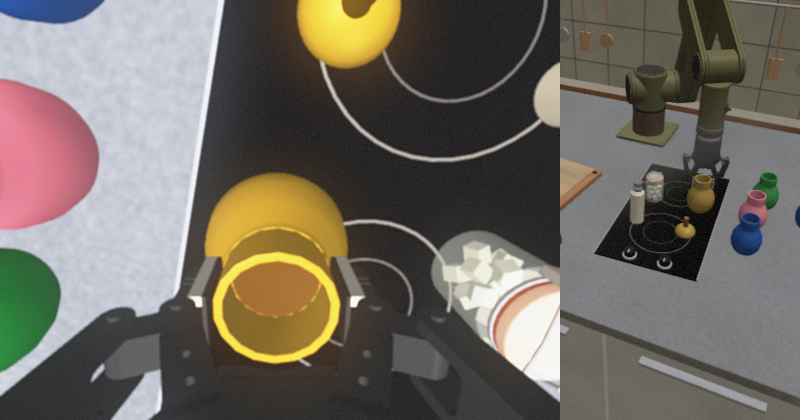

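Run:
```python
from h import *
c=cal('w3')
print(onz(c,(276,306.5),.118))
```

```text
[0.4337 0.3437]
```

play_rows(increments=[{"offset": [0,0,40],"turn": [0,0,0],"jaw": -1},{"offset": [0,0,80],"turn": [0,0,0],"jaw": -1},{"offset": [0,0,120],"turn": [0,0,0],"jaw": -1},{"offset": [10,-30,160],"turn": [0,0,0],"jaw": -1},{"offset": [20,-75,160],"turn": [0,0,0],"jaw": -1},{"offset": [30,-120,160],"turn": [0,0,0],"jaw": -1},{"offset": [40,-165,160],"turn": [0,0,0],"jaw": -1},{"offset": [50,-210,160],"turn": [0,0,0],"jaw": -1},{"offset": [60,-255,160],"turn": [0,0,0],"jaw": -1},{"offset": [70,-300,160],"turn": [0,0,0],"jaw": -1},{"offset": [75,-345,160],"turn": [0,0,0],"jaw": -1},{"offset": [79,-390,160],"turn": [0,0,0],"jaw": -1},{"offset": [79,-430,150],"turn": [0,0,0],"jaw": -1},{"offset": [79,-460,120],"turn": [0,0,0],"jaw": -1},{"offset": [79,-460,90],"turn": [0,0,0],"jaw": -1},{"offset": [79,-460,60],"turn": [0,0,0],"jaw": -1},{"offset": [79,-460,40],"turn": [0,0,0],"jaw": -1},{"offset": [79,-460,40],"turn": [0,0,0],"jaw": -1},{"offset": [79,-460,40],"turn": [0,0,0],"jaw": -1}])

```text
time_s: 6.65
ee_pos: [0.5122, -0.1169, 0.1388]
ee_rot: [[0.002, 0.964, 0.268], [0.005, 0.268, -0.964], [-1.0, 0.003, -0.004]]
force: [0.6, 0.7, -3.7]
grip_width: 0.051
```

```bash
python3 -c "
from h import *
im=snap('wrist','w4')
print(read_state()['force'],read_state()['ee_rot'])"
```

```text
6.7 [ 0.5131 -0.1171  0.1396] q [-17.6  19.5 100.2   0.3  60.1  56.7]
[ 0.64173238 -0.01074237 -3.70293439] [[ 0.00402893  0.9634512   0.26785362]
 [ 0.00374537  0.26783938 -0.9634563 ]
 [-0.99998487  0.00488491 -0.00252938]]
```

View pics/w4.png

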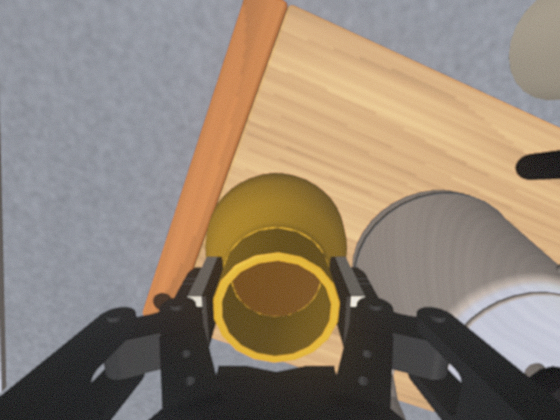

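play_rows(increments=[{"offset": [0,0,-12],"turn": [0,0,0],"jaw": -1},{"offset": [0,0,-22],"turn": [0,0,0],"jaw": -1},{"offset": [0,0,-26.5],"turn": [0,0,0],"jaw": -1},{"offset": [0,0,-26.5],"turn": [0,0,0],"jaw": -1},{"offset": [0,0,-26.5],"turn": [0,0,0],"jaw": -1}])

```text
time_s: 7.2
ee_pos: [0.513, -0.1171, 0.1129]
ee_rot: [[0.004, 0.963, 0.268], [0.004, 0.268, -0.963], [-1.0, 0.005, -0.003]]
force: [-0.0, -0.3, -3.8]
grip_width: 0.0511
```

play_rows(increments=[{"offset": [0,0,-1],"turn": [0,0,0],"jaw": -1},{"offset": [0,0,-1.5],"turn": [0,0,0],"jaw": -1},{"offset": [0,0,-1.5],"turn": [0,0,0],"jaw": -1}])

```text
time_s: 7.5
ee_pos: [0.5134, -0.117, 0.1126]
ee_rot: [[0.005, 0.963, 0.268], [0.004, 0.268, -0.963], [-1.0, 0.006, -0.002]]
force: [-1.7, 0.7, 6.0]
grip_width: 0.0508
```

play_rows(increments=[{"offset": [0,0,0],"turn": [0,0,0],"jaw": 1},{"offset": [0,0,0],"turn": [0,0,0],"jaw": 1},{"offset": [0,0,0],"turn": [0,0,0],"jaw": 1},{"offset": [0,0,0],"turn": [0,0,0],"jaw": 1},{"offset": [0,0,30],"turn": [0,0,0],"jaw": 1},{"offset": [0,0,70],"turn": [0,0,0],"jaw": 1},{"offset": [0,0,120],"turn": [0,0,0],"jaw": 1},{"offset": [-23,422,140],"turn": [0,0,0],"jaw": 1},{"offset": [-23,422,140],"turn": [0,0,0],"jaw": 1},{"offset": [-23,422,140],"turn": [0,0,0],"jaw": 1},{"offset": [-23,422,140],"turn": [0,0,0],"jaw": 1},{"offset": [-23,422,140],"turn": [0,0,0],"jaw": 1},{"offset": [-23,422,140],"turn": [0,0,0],"jaw": 1},{"offset": [-23,422,140],"turn": [0,0,0],"jaw": 1},{"offset": [-23,422,140],"turn": [0,0,0],"jaw": 1},{"offset": [-23,422,140],"turn": [0,0,0],"jaw": 1},{"offset": [-23,422,140],"turn": [0,0,0],"jaw": 1},{"offset": [-23,422,140],"turn": [0,0,0],"jaw": 1},{"offset": [-23,422,140],"turn": [0,0,0],"jaw": 1},{"offset": [-23,422,140],"turn": [0,0,0],"jaw": 1}])

```text
time_s: 9.5
ee_pos: [0.4905, 0.3035, 0.2525]
ee_rot: [[0.005, 0.964, 0.266], [0.003, 0.266, -0.964], [-1.0, 0.005, -0.002]]
force: [-0.0, 1.1, 0.0]
grip_width: 0.0854
```

```bash
python3 -c "
from h import *
im=snap('wrist','w5');snap('top','t5')"
```

```text
9.55 [0.4906 0.3035 0.2526] q [ 27.5  17.1  85.4   0.   77.1 102.1]
9.6 [0.4906 0.3037 0.2527] q [ 27.5  17.1  85.4   0.   77.1 102.1]
```

View pics/w5.png

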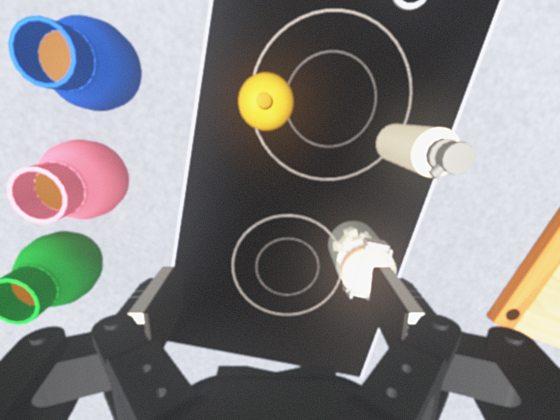

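View pics/t5.png

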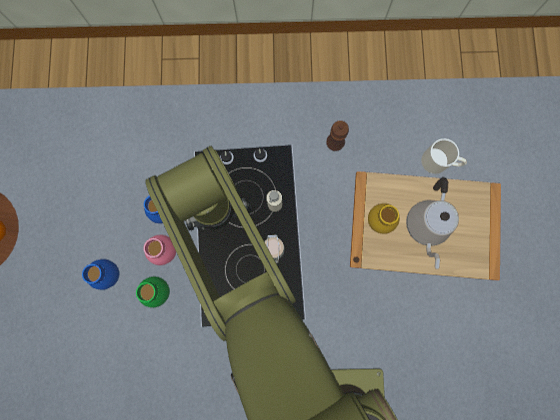

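Run:
```python
from h import *
c=cal('w5');im=cv2.imread('pics/w5.png');h=cv2.cvtColor(im,cv2.COLOR_BGR2HSV)
m=cv2.inRange(h,(18,120,100),(35,255,255))[60:150,220:310]; M=cv2.moments(m,True);p=(220+M['m10']/M['m00'],60+M['m01']/M['m00'])
print('dome',p,onz(c,p,.022),onz(c,p,.03))
m=cv2.inRange(h,(8,100,60),(30,255,215))[85:115,250:282]; print(cv2.moments(m,True)['m00'])
print('stem',onz(c,(264.8,100.5),.067))
print('disp top',onz(c,(458,156),.146),'jar lid?')
t=cal('t5');ti=cv2.imread('pics/t5.png')
cv2.imwrite('pics/z.png',np.hstack([cv2.resize(im[60:150,220:310],(400,400),interpolation=2),cv2.resize(ti[190:240,360:410],(400,400),interpolation=2)]))
```

```text
dome (265.2856074766355, 100.96971962616823) [0.5711 0.3384] [0.571  0.3381]
18.0
stem [0.5703 0.3371]
disp top [0.5686 0.1869] jar lid?
```

View pics/z.png

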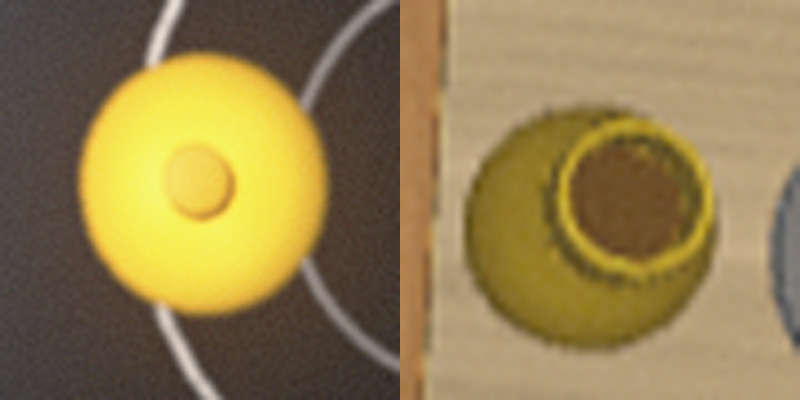

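play_rows(increments=[{"offset": [80,33.5,-130],"turn": [0,0,0],"jaw": 0.2},{"offset": [80,33.5,-130],"turn": [0,0,0],"jaw": 0.2},{"offset": [80,33.5,-130],"turn": [0,0,0],"jaw": 0.2},{"offset": [80,33.5,-130],"turn": [0,0,0],"jaw": 0.2},{"offset": [80,33.5,-130],"turn": [0,0,0],"jaw": 0.2},{"offset": [80,33.5,-170],"turn": [0,0,0],"jaw": 0.2},{"offset": [80,33.5,-200],"turn": [0,0,0],"jaw": 0.2},{"offset": [80,33.5,-200],"turn": [0,0,0],"jaw": 0.2},{"offset": [80,33.5,-200],"turn": [0,0,0],"jaw": -1},{"offset": [80,33.5,-200],"turn": [0,0,0],"jaw": -1},{"offset": [80,33.5,-200],"turn": [0,0,0],"jaw": -1},{"offset": [80,33.5,-200],"turn": [0,0,0],"jaw": -1},{"offset": [80,33.5,-200],"turn": [0,0,0],"jaw": -1},{"offset": [80,33.5,-200],"turn": [0,0,0],"jaw": -1}], squeeze=35)

```text
time_s: 11.0
ee_pos: [0.5723, 0.3381, 0.0561]
ee_rot: [[0.01, 0.964, 0.266], [0.006, 0.266, -0.964], [-1.0, 0.011, -0.003]]
force: [-1.1, -0.6, 8.3]
grip_width: 0.014
```

```bash
python3 -c "
from h import *
im=snap('wrist','w6')
t=cal('t5')
A=lambda x,y:((x-400+.5)/8-.5+360,(y+.5)/8-.5+190)
print('gourd rim top',onz(t,A(635,196),.132))"
```

```text
11.05 [0.5723 0.3381 0.056 ] q [2.690e+01 3.410e+01 8.760e+01 1.000e-01 5.770e+01 1.014e+02]
gourd rim top [ 0.5114 -0.1193]
```

View pics/w6.png

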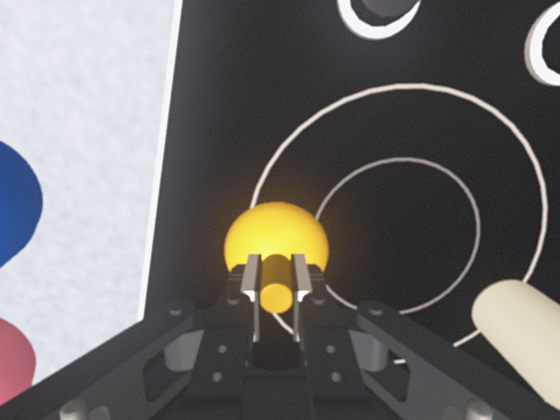

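play_rows(increments=[{"offset": [0,0,30],"turn": [0,0,0],"jaw": -1},{"offset": [0,0,70],"turn": [0,0,0],"jaw": -1},{"offset": [0,0,110],"turn": [0,0,0],"jaw": -1},{"offset": [0,0,150],"turn": [0,0,0],"jaw": -1},{"offset": [-5,-40,190],"turn": [0,0,0],"jaw": -1},{"offset": [-10,-85,200],"turn": [0,0,0],"jaw": -1},{"offset": [-15,-130,200],"turn": [0,0,0],"jaw": -1},{"offset": [-20,-175,200],"turn": [0,0,0],"jaw": -1},{"offset": [-25,-220,200],"turn": [0,0,0],"jaw": -1},{"offset": [-30,-265,200],"turn": [0,0,0],"jaw": -1},{"offset": [-35,-310,200],"turn": [0,0,0],"jaw": -1},{"offset": [-40,-355,200],"turn": [0,0,0],"jaw": -1},{"offset": [-50,-400,200],"turn": [0,0,0],"jaw": -1},{"offset": [-59,-440,200],"turn": [0,0,0],"jaw": -1},{"offset": [-59,-454,200],"turn": [0,0,0],"jaw": -1},{"offset": [-59,-454,200],"turn": [0,0,0],"jaw": -1},{"offset": [-59,-454,200],"turn": [0,0,0],"jaw": -1}])

```text
time_s: 12.75
ee_pos: [0.5135, -0.1152, 0.2566]
ee_rot: [[0.011, 0.964, 0.266], [0.007, 0.266, -0.964], [-1.0, 0.012, -0.004]]
force: [-0.4, 1.4, -0.2]
grip_width: 0.0135
```

```bash
python3 -c "
from h import *
im=snap('wrist','w7');print(read_state()['ee_rot'])"
```

```text
12.8 [ 0.5135 -0.1147  0.2564] q [-17.6  12.8  91.1   0.6  75.7  56.8]
[[ 0.01027774  0.96369395  0.26681144]
 [ 0.00663384  0.26675395 -0.96374183]
 [-0.99992518  0.01167507 -0.00365137]]
```

View pics/w7.png

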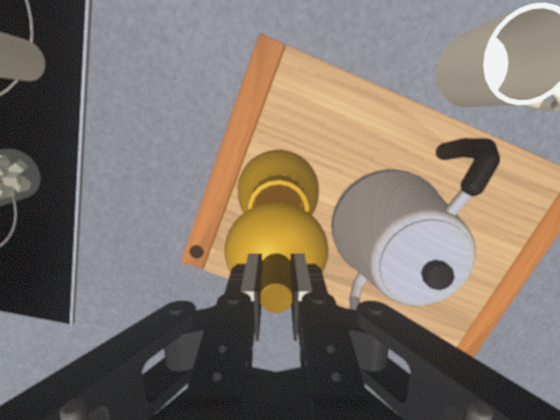

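Run:
```python
from h import *
c=cal('w7');im=cv2.imread('pics/w7.png')
for P in [(.5135,-.1163),(.5185,-.1163),(.5135,-.1213)]: print(proj(c,(*P,.132)))
R=calibration  # draw predicted rim & belly
v=im.copy()
for r,z,col in((.026,.132,(255,0,0)),(.022,.132,(255,0,255)),(.043,.058,(0,255,0))):
    pts=np.array([proj(c,(.5135+r*np.cos(a),-.1163+r*np.sin(a),z)) for a in np.linspace(0,6.283,60)])
    cv2.polylines(v,[np.round(pts*8).astype(int)],True,col,1,cv2.LINE_AA,3)
for n,f in(('w6',.067),):
    pass
print('stem top ->',onz(cal('w6'),(277,297),.067), 'now',onz(c,(276.5,297),.2674))
for x,y in((0,0),): 
    pts=np.array([proj(c,(.5135,-.1152,z)) for z in(.267,.132)]);print(pts)
cv2.imwrite('pics/v7.png',cv2.resize(v[130:330,190:370],None,fx=3.3,fy=3,interpolation=2))
```

```text
[278.4 208.4]
[280.1 202.8]
[284.2 209.9]
stem top -> [0.5718 0.3381] now [ 0.5128 -0.115 ]
[[277.3 295.2]
 [277.2 208. ]]
```

View pics/v7.png

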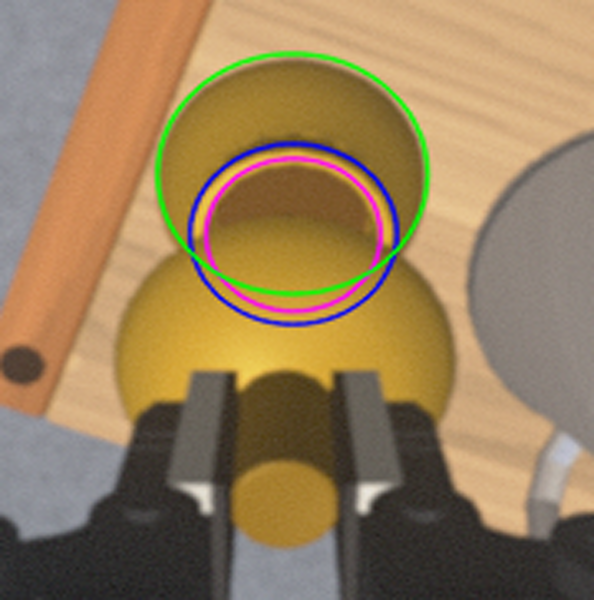

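play_rows(increments=[{"offset": [-1.5,-1.7,-20],"turn": [0,0,0],"jaw": -1},{"offset": [-1.5,-1.7,-45],"turn": [0,0,0],"jaw": -1},{"offset": [-1.5,-1.7,-62],"turn": [0,0,0],"jaw": -1},{"offset": [-1.5,-1.7,-70],"turn": [0,0,0],"jaw": -1},{"offset": [-1.5,-1.7,-74],"turn": [0,0,0],"jaw": -1},{"offset": [-1.5,-1.7,-77],"turn": [0,0,0],"jaw": -1},{"offset": [-1.5,-1.7,-79],"turn": [0,0,0],"jaw": -1},{"offset": [-1.5,-1.7,-79],"turn": [0,0,0],"jaw": -1}])

```text
time_s: 13.6
ee_pos: [0.5124, -0.1163, 0.1779]
ee_rot: [[0.011, 0.964, 0.267], [0.006, 0.267, -0.964], [-1.0, 0.012, -0.003]]
force: [0.1, -0.1, -1.7]
grip_width: 0.0137
```

```bash
python3 -c "
from h import *
im=snap('wrist','w8');s=snap('scene','s8');cv2.imwrite('pics/s8c.png',np.hstack([im[120:330,180:390],cv2.resize(s[120:210,90:250],(420,210),interpolation=2)]))"
```

```text
13.65 [ 0.5124 -0.1164  0.178 ] q [-17.8  16.8  97.8   0.6  64.9  56.5]
13.7 [ 0.5124 -0.1165  0.178 ] q [-17.8  16.8  97.8   0.6  64.9  56.5]
```

View pics/s8c.png

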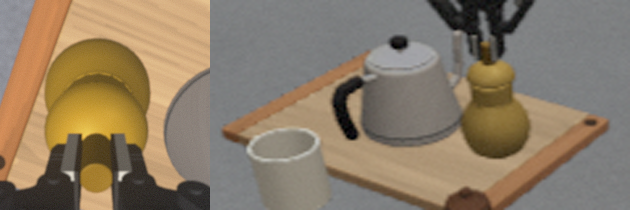

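play_rows(increments=[{"offset": [0,0,-2],"turn": [0,0,0],"jaw": -1},{"offset": [0,0,-3.5],"turn": [0,0,0],"jaw": -1},{"offset": [0,0,-4.5],"turn": [0,0,0],"jaw": -1},{"offset": [0,0,-4.5],"turn": [0,0,0],"jaw": -1}])

```text
time_s: 14.1
ee_pos: [0.5126, -0.1166, 0.1741]
ee_rot: [[0.012, 0.964, 0.267], [0.006, 0.267, -0.964], [-1.0, 0.013, -0.003]]
force: [0.0, -0.6, 3.7]
grip_width: 0.0135
```

play_rows(increments=[{"offset": [0,0,0],"turn": [0,0,0],"jaw": -0.3},{"offset": [0,0,0],"turn": [0,0,0],"jaw": -0.3},{"offset": [0,0,0],"turn": [0,0,0],"jaw": 0.2},{"offset": [0,0,15],"turn": [0,0,0],"jaw": 0.2},{"offset": [0,0,40],"turn": [0,0,0],"jaw": 0.5},{"offset": [0,0,75],"turn": [0,0,0],"jaw": 1},{"offset": [-20,40,90],"turn": [0,0,0],"jaw": 1},{"offset": [-130,305,85],"turn": [0,0,0],"jaw": 1},{"offset": [-130,305,85],"turn": [0,0,0],"jaw": 1},{"offset": [-130,305,85],"turn": [0,0,0],"jaw": 1},{"offset": [-130,305,85],"turn": [0,0,0],"jaw": 1},{"offset": [-130,305,85],"turn": [0,0,0],"jaw": 1},{"offset": [-130,305,85],"turn": [0,0,0],"jaw": 1},{"offset": [-130,305,85],"turn": [0,0,0],"jaw": 1},{"offset": [-130,305,85],"turn": [0,0,0],"jaw": 1},{"offset": [-130,305,85],"turn": [0,0,0],"jaw": 1}])

```text
time_s: 15.7
ee_pos: [0.383, 0.1877, 0.259]
ee_rot: [[0.012, 0.964, 0.266], [0.006, 0.266, -0.964], [-1.0, 0.013, -0.002]]
force: [-0.4, -0.7, 1.0]
grip_width: 0.0853
```

```bash
python3 -c "
from h import *
im=snap('wrist','w9');s=snap('scene','s9');cv2.imwrite('pics/s9c.png',cv2.resize(s[120:210,90:250],None,fx=4.5,fy=4.5,interpolation=2))"
```

```text
15.75 [0.3832 0.1874 0.259 ] q [2.030e+01 4.300e+00 1.014e+02 1.000e-01 7.350e+01 9.490e+01]
15.8 [0.3832 0.1873 0.259 ] q [2.030e+01 4.300e+00 1.014e+02 1.000e-01 7.350e+01 9.500e+01]
```

View pics/s9c.png

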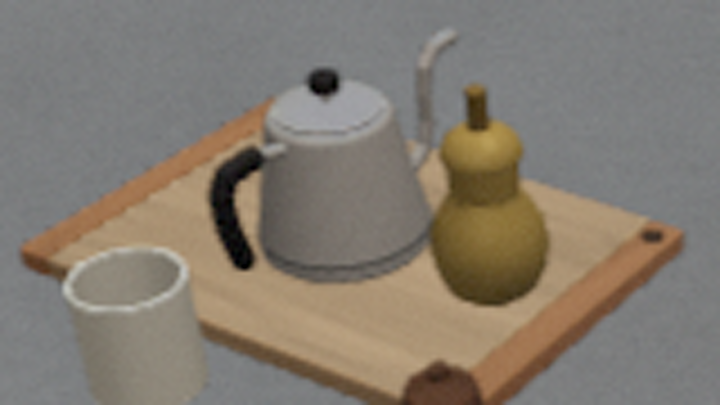

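View pics/w9.png

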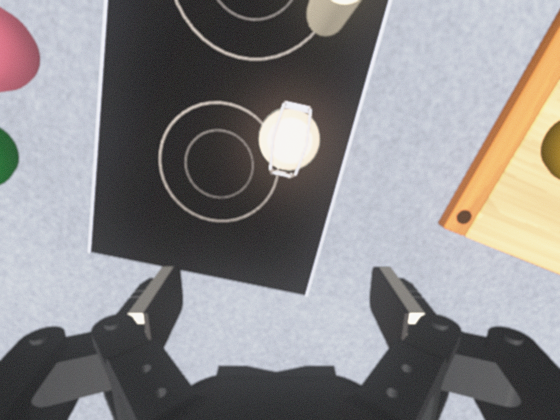

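Run:
```python
from h import *
c=cal('w9');im=cv2.imread('pics/w9.png')
g=im[100:180,255:325].min(2).astype(np.uint8);
cv2.imwrite('pics/j.png',cv2.resize(im[95:185,245:335],(700,600),interpolation=2)[:,:]); print(onz(c,(289,139),.096),onz(c,(289,139),.09))
a,b=onz(c,(296,105),.08),onz(c,(284,173),.08);d=a-b;print(a,b,np.degrees(np.arctan2(d[1],d[0])))
```

```text
[0.4376 0.1915] [0.4373 0.1912]
[0.4678 0.1929] [0.4042 0.1864] 5.8354397746463516
```

View pics/j.png

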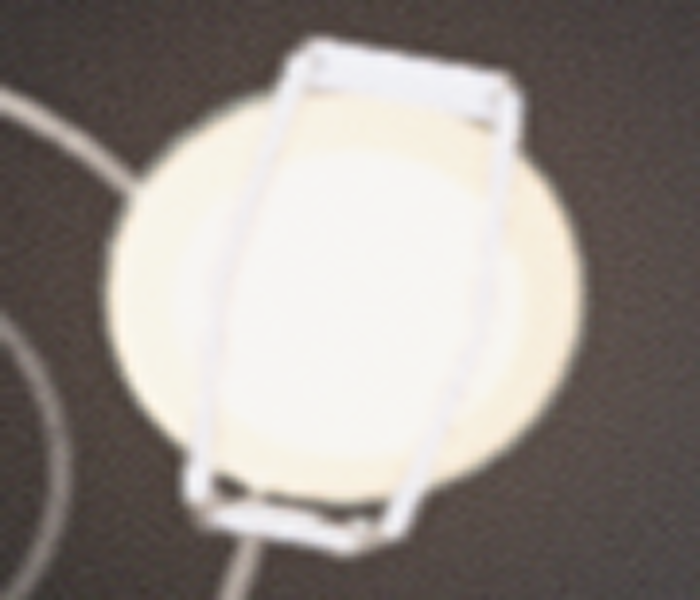

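play_rows(increments=[{"offset": [54.5,4,-125],"turn": [-0.3,0.7,-9.5],"jaw": 1},{"offset": [54.5,4,-125],"turn": [-0.3,0.7,-9.5],"jaw": 1},{"offset": [54.5,4,-125],"turn": [-0.3,0.7,-9.5],"jaw": 1},{"offset": [54.5,4,-125],"turn": [-0.3,0.7,-9.5],"jaw": 1},{"offset": [54.5,4,-125],"turn": [-0.3,0.7,-9.5],"jaw": 1}], squeeze=40)

```text
time_s: 16.3
ee_pos: [0.4376, 0.1901, 0.1336]
ee_rot: [[-0.002, 0.995, 0.1], [-0.001, 0.1, -0.995], [-1.0, -0.002, 0.001]]
force: [-0.0, 0.5, 0.9]
grip_width: 0.0855
```

```bash
python3 -c "
from h import *
im=snap('wrist','w10');print(read_state()['ee_rot'])"
```

```text
16.35 [0.438  0.1906 0.1347] q [ 18.5  16.6 106.1  -0.   57.3 102.7]
[[ 2.76740957e-04  9.94963673e-01  1.00235782e-01]
 [-5.73972713e-04  1.00235928e-01 -9.94963532e-01]
 [-9.99999797e-01  2.17814556e-04  5.98821386e-04]]
```

View pics/w10.png

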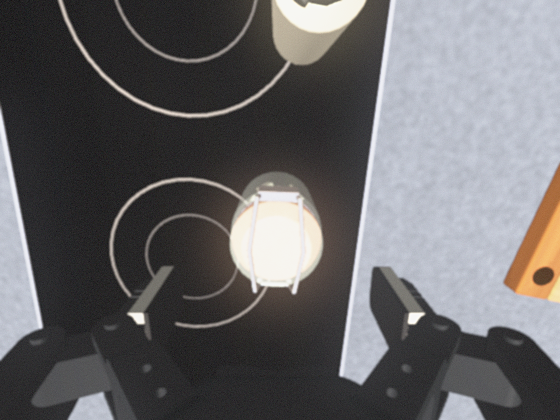

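play_rows(increments=[{"offset": [0,0.5,-40],"turn": [0,0,0],"jaw": 1},{"offset": [0,0.5,-75],"turn": [0,0,0],"jaw": 1},{"offset": [0,0.5,-92],"turn": [0,0,0],"jaw": 1},{"offset": [0,0.5,-92],"turn": [0,0,0],"jaw": 1},{"offset": [0,0.5,-92],"turn": [0,0,0],"jaw": -1},{"offset": [0,0.5,-92],"turn": [0,0,0],"jaw": -1},{"offset": [0,0.5,-92],"turn": [0,0,0],"jaw": -1},{"offset": [0,0.5,-92],"turn": [0,0,0],"jaw": -1},{"offset": [0,0.5,-92],"turn": [0,0,0],"jaw": -1},{"offset": [0,0.5,-92],"turn": [0,0,0],"jaw": -1}], squeeze=40)

```text
time_s: 17.35
ee_pos: [0.4396, 0.1915, 0.0452]
ee_rot: [[0.005, 0.995, 0.101], [0.001, 0.101, -0.995], [-1.0, 0.005, -0.0]]
force: [-1.0, -1.3, 7.0]
grip_width: 0.0588
```

```bash
python3 -c "
from h import *
im=snap('wrist','w11')"
```

```text
17.4 [0.4396 0.1915 0.0452] q [ 1.850e+01  2.430e+01  1.118e+02 -1.000e-01  4.360e+01  1.028e+02]
```

View pics/w11.png

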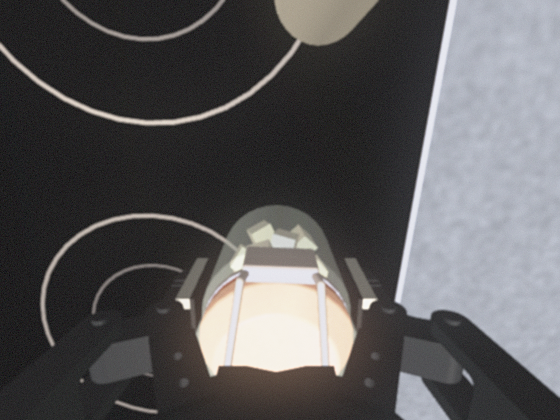

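Run:
```python
from h import *
c=cal('w11');ux=np.array([.995,.1]);uy=np.array([-.1,.995]);J=np.array([.438,.1915])
for nm,r,zs in(('lever',.040,(.041,.073)),('hinge',.033,(.072,.088))):
  for z in zs: print(nm,z,[proj(c,(*(J+ux*r+uy*s*.011),z)) for s in(1,-1)])
print('w10 lid',onz(cal('w10'),(276.5,242.5),.096))
c=cal('w9')
for nm,r,z in(('lever-',-.04,.073),('hinge-',-.033,.088),('lever+',.04,.073),('hinge+',.033,.088)): print(nm,proj(c,(*(J+ux*r),z)))
```

```text
lever 0.041 [array([251.8, 199.4]), array([302.3, 199.4])]
lever 0.073 [array([245.1, 223.6]), array([309.6, 223.5])]
hinge 0.072 [array([245.9, 241.5]), array([308.7, 241.5])]
hinge 0.088 [array([241.2, 261.8]), array([313.9, 261.7])]
w10 lid [0.4416 0.1909]
lever- [281.1 177.3]
hinge- [282.6 173. ]
lever+ [295.9  93.6]
hinge+ [295.4 100.7]
```

play_rows(increments=[{"offset": [0,0,35],"turn": [0,0,0],"jaw": -1},{"offset": [0,0,80],"turn": [0,0,0],"jaw": -1},{"offset": [0,0,125],"turn": [0,0,0],"jaw": -1},{"offset": [0,-10,170],"turn": [0,0,0],"jaw": -1},{"offset": [3,-40,205],"turn": [0,0,3],"jaw": -1},{"offset": [6,-80,222],"turn": [0,0,6],"jaw": -1},{"offset": [10,-125,225],"turn": [0,0,9],"jaw": -1},{"offset": [13,-170,225],"turn": [0,0,12],"jaw": -1},{"offset": [17,-215,225],"turn": [0,0,15],"jaw": -1},{"offset": [20,-260,225],"turn": [0,0,18],"jaw": -1},{"offset": [24,-305,225],"turn": [0,0,21],"jaw": -1},{"offset": [28,-350,225],"turn": [0,0,24],"jaw": -1},{"offset": [32,-395,225],"turn": [0,0,27],"jaw": -1},{"offset": [36,-440,225],"turn": [0,0,30],"jaw": -1},{"offset": [40,-485,225],"turn": [0,0,30],"jaw": -1},{"offset": [43,-530,225],"turn": [0,0,30],"jaw": -1},{"offset": [46,-560,225],"turn": [0,0,30],"jaw": -1},{"offset": [46,-570,225],"turn": [0,0,30],"jaw": -1},{"offset": [46,-570,225],"turn": [0,0,30],"jaw": -1}])

```text
time_s: 19.3
ee_pos: [0.4851, -0.3796, 0.2708]
ee_rot: [[0.004, 0.813, 0.583], [0.002, 0.583, -0.813], [-1.0, 0.005, 0.001]]
force: [0.7, 1.0, -2.7]
grip_width: 0.0588
```

```bash
python3 -c "
from h import *
im=snap('wrist','w12');print(read_state()['ee_rot'],read_state()['force'])"
```

```text
19.35 [ 0.4851 -0.378   0.2707] q [-42.   19.7  78.9   0.3  81.4  12.2]
[[ 3.85317900e-03  8.11854010e-01  5.83847771e-01]
 [ 3.74878146e-03  5.83836275e-01 -8.11862766e-01]
 [-9.99985550e-01  5.31697026e-03 -7.93837589e-04]] [ 0.6095177   0.64744033 -2.3385989 ]
```

View pics/w12.png

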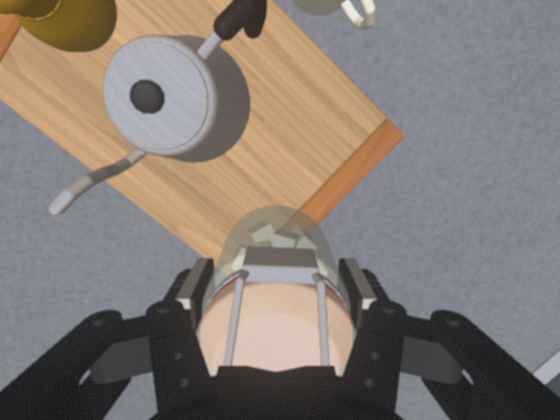

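Run:
```python
from h import *
c=cal('w12')
print('knob',onz(c,(147,97),.160),'corner',onz(c,(387,119),.02),onz(c,(403,135),.02))
v=cv2.imread('pics/w12.png')
for r,z in((.065,.02),(.047,.126)):
    pts=np.array([proj(c,(.5+r*np.cos(a),-.2545+r*np.sin(a),z)) for a in np.linspace(0,6.283,60)]);cv2.polylines(v,[np.round(pts*8).astype(int)],True,(0,255,0),1,cv2.LINE_AA,3)
cv2.imwrite('pics/v12.png',cv2.resize(v[:250,:350],None,fx=2,fy=2))
```

```text
knob [ 0.5012 -0.2548] corner [ 0.6145 -0.4431] [ 0.6118 -0.47  ]
```

View pics/v12.png

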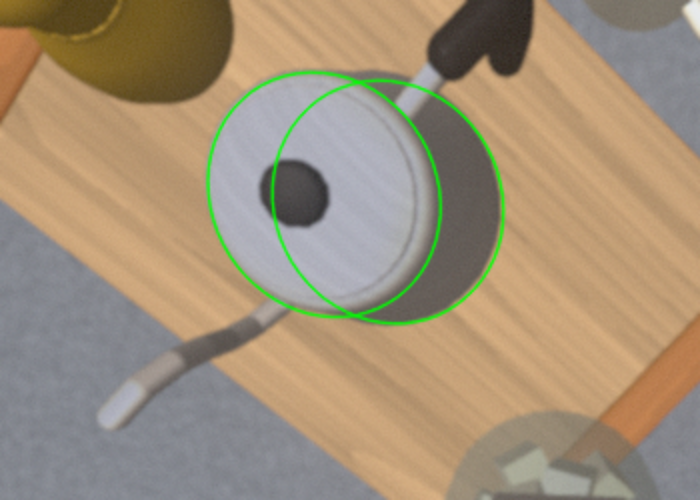

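play_rows(increments=[{"offset": [0.4,-0.3,-40],"turn": [0,0,0],"jaw": -1},{"offset": [0.4,-0.3,-85],"turn": [0,0,0],"jaw": -1},{"offset": [0.4,-0.3,-130],"turn": [0,0,0],"jaw": -1},{"offset": [0.4,-0.3,-165],"turn": [0,0,0],"jaw": -1},{"offset": [0.4,-0.3,-190],"turn": [0,0,0],"jaw": -1},{"offset": [0.4,-0.3,-203],"turn": [0,0,0],"jaw": -1},{"offset": [0.4,-0.3,-208],"turn": [0,0,0],"jaw": -1},{"offset": [0.4,-0.3,-210.5],"turn": [0,0,0],"jaw": -1},{"offset": [0.4,-0.3,-211.5],"turn": [0,0,0],"jaw": -1},{"offset": [0.4,-0.3,-211.5],"turn": [0,0,0],"jaw": -1}])

```text
time_s: 20.35
ee_pos: [0.4863, -0.3789, 0.0606]
ee_rot: [[0.006, 0.812, 0.584], [0.002, 0.584, -0.812], [-1.0, 0.006, 0.002]]
force: [0.3, 0.1, -3.5]
grip_width: 0.0584
```

play_rows(increments=[{"offset": [0,0,-1.5],"turn": [0,0,0],"jaw": -1},{"offset": [0,0,-2.5],"turn": [0,0,0],"jaw": -1},{"offset": [0,0,-2.5],"turn": [0,0,0],"jaw": -1}])

```text
time_s: 20.65
ee_pos: [0.487, -0.3795, 0.0594]
ee_rot: [[0.008, 0.812, 0.584], [0.001, 0.584, -0.812], [-1.0, 0.007, 0.004]]
force: [1.0, 0.0, 5.0]
grip_width: 0.0591
```

play_rows(increments=[{"offset": [0,0,0],"turn": [0,0,0],"jaw": 0.8},{"offset": [0,0,0],"turn": [0,0,0],"jaw": 0.8},{"offset": [0,0,0],"turn": [0,0,0],"jaw": 0.8},{"offset": [0,0,15],"turn": [0,0,0],"jaw": 0.9},{"offset": [0,0,50],"turn": [0,0,0],"jaw": 1},{"offset": [0,0,95],"turn": [0,0,0],"jaw": 1},{"offset": [0,0,140],"turn": [0,0,0],"jaw": 1},{"offset": [0,0,185],"turn": [0,0,0],"jaw": 1},{"offset": [0,20,220],"turn": [-0.1,0.4,-3],"jaw": 1},{"offset": [5,60,230],"turn": [-0.1,0.4,-8],"jaw": 1},{"offset": [5,105,230],"turn": [-0.1,0.4,-14],"jaw": 1},{"offset": [5,150,230],"turn": [-0.1,0.4,-20],"jaw": 1},{"offset": [5,195,230],"turn": [-0.1,0.4,-26],"jaw": 1},{"offset": [5,240,230],"turn": [-0.1,0.4,-32],"jaw": 1},{"offset": [10,285,230],"turn": [-0.1,0.4,-38],"jaw": 1},{"offset": [13,330,230],"turn": [-0.1,0.4,-42],"jaw": 1},{"offset": [13,375,230],"turn": [-0.1,0.4,-42],"jaw": 1},{"offset": [13,420,230],"turn": [-0.1,0.4,-42],"jaw": 1},{"offset": [13,465,230],"turn": [-0.1,0.4,-42],"jaw": 1},{"offset": [13,510,230],"turn": [-0.1,0.4,-42],"jaw": 1}])

```text
time_s: 22.65
ee_pos: [0.4995, 0.1323, 0.2893]
ee_rot: [[-0.001, 0.994, -0.109], [-0.004, -0.109, -0.994], [-1.0, -0.0, 0.004]]
force: [0.2, 0.3, 0.1]
grip_width: 0.0849
```

play_rows(increments=[{"offset": [0,40,-10],"turn": [0,0,0],"jaw": 1},{"offset": [0,45,-10],"turn": [0,0,0],"jaw": 1},{"offset": [0,45,-10],"turn": [0,0,0],"jaw": 1}])

```text
time_s: 22.95
ee_pos: [0.499, 0.1782, 0.2788]
ee_rot: [[-0.002, 0.994, -0.107], [-0.005, -0.107, -0.994], [-1.0, -0.001, 0.005]]
force: [0.3, -0.7, 0.2]
grip_width: 0.0856
```

```bash
python3 -c "
from h import *
im=snap('wrist','w13');s=snap('scene','s13');print(read_state()['ee_rot']);cv2.imwrite('pics/s13c.png',cv2.resize(s[120:210,90:250],None,fx=4.5,fy=4.5,interpolation=2))"
```

```text
23.0 [0.4992 0.1771 0.2791] q [ 15.1  12.5  88.1  -0.3  79.5 111.4]
23.05 [0.4994 0.1764 0.2793] q [ 15.1  12.5  88.1  -0.3  79.5 111.4]
[[-1.09442512e-03  9.93988364e-01 -1.09480289e-01]
 [-4.88980957e-03 -1.09484365e-01 -9.93976490e-01]
 [-9.99987446e-01 -5.52495076e-04  4.98023625e-03]]
```

View pics/w13.png

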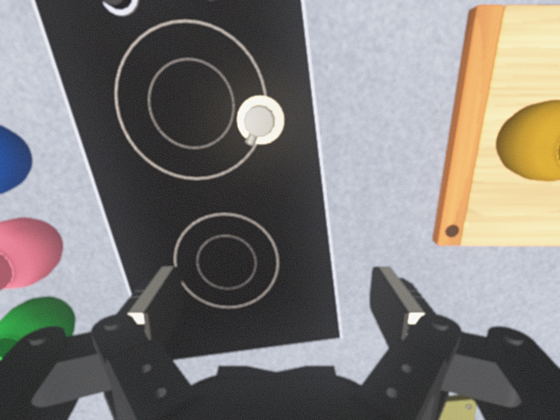

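View pics/s13c.png

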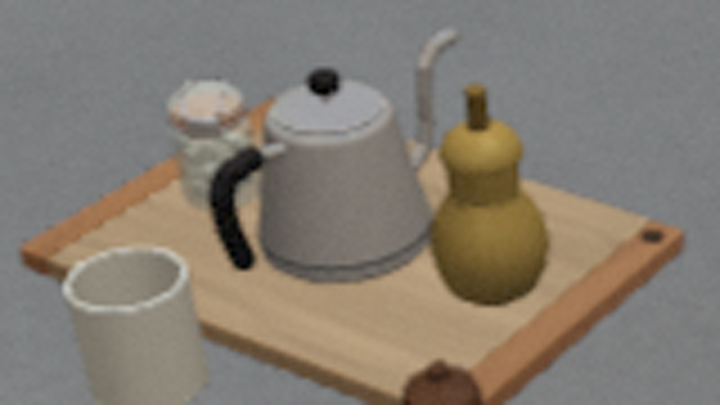

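Jar stands behind the kettle at the right spot; the dispenser is seen at (260,119) in the wrist view.

Run:
```python
from h import *
c=cal('w13')
print('shoulder',onz(c,(260.5,119.5),.110),'head',onz(c,(259.5,120),.146))
```

```text
shoulder [0.5678 0.1846] head [0.5682 0.1839]
```

play_rows(increments=[{"offset": [68.5,8,-105],"turn": [0.3,0,0],"jaw": 1},{"offset": [68.5,8,-105],"turn": [0.3,0,0],"jaw": 1},{"offset": [68.5,8,-105],"turn": [0.3,0,0],"jaw": 1},{"offset": [68.5,8,-105],"turn": [0.3,0,0],"jaw": 1},{"offset": [68.5,8,-105],"turn": [0.3,0,0],"jaw": 1}])

```text
time_s: 23.55
ee_pos: [0.5678, 0.1829, 0.1744]
ee_rot: [[-0.002, 0.994, -0.112], [-0.0, -0.112, -0.994], [-1.0, -0.002, 0.0]]
force: [0.2, 0.5, 0.2]
grip_width: 0.0853
```

```bash
python3 -c "
from h import *
im=snap('wrist','w14')"
```

```text
23.6 [0.5681 0.1833 0.1755] q [ 13.8  22.5  88.9   0.   68.6 110.2]
```

View pics/w14.png

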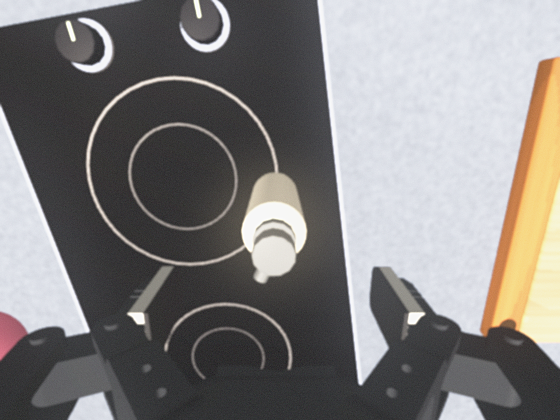

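play_rows(increments=[{"offset": [0,0.7,-35],"turn": [0,0,0],"jaw": 1},{"offset": [0,0.7,-70],"turn": [0,0,0],"jaw": 1},{"offset": [0,0.7,-85],"turn": [0,0,0],"jaw": 1},{"offset": [0,0.7,-85],"turn": [0,0,0],"jaw": 1},{"offset": [0,0.7,-85],"turn": [0,0,0],"jaw": -1},{"offset": [0,0.7,-85],"turn": [0,0,0],"jaw": -1},{"offset": [0,0.7,-85],"turn": [0,0,0],"jaw": -1},{"offset": [0,0.7,-85],"turn": [0,0,0],"jaw": -1},{"offset": [0,0.7,-85],"turn": [0,0,0],"jaw": -1},{"offset": [0,0.7,-85],"turn": [0,0,0],"jaw": -1}], squeeze=35)

```text
time_s: 24.6
ee_pos: [0.5693, 0.1842, 0.0926]
ee_rot: [[0.003, 0.994, -0.111], [0.001, -0.111, -0.994], [-1.0, 0.003, -0.001]]
force: [-0.9, -0.8, 5.7]
grip_width: 0.041
```

```bash
python3 -c "
from h import *
im=snap('wrist','w15')"
```

```text
24.65 [0.5694 0.1842 0.0927] q [ 13.9  27.6  94.2   0.   58.  110.2]
```

View pics/w15.png

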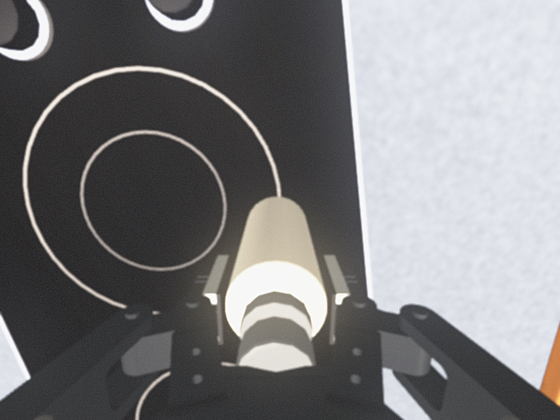

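play_rows(increments=[{"offset": [0,0,35],"turn": [0,0,0],"jaw": -1},{"offset": [0,0,75],"turn": [0,0,0],"jaw": -1},{"offset": [5,-30,105],"turn": [0,0,0],"jaw": -1},{"offset": [12,-70,115],"turn": [0,0,0],"jaw": -1},{"offset": [19,-115,115],"turn": [0,0,0],"jaw": -1},{"offset": [26,-160,115],"turn": [0,0,0],"jaw": -1},{"offset": [32,-205,115],"turn": [0,0,0],"jaw": -1},{"offset": [37.5,-250,115],"turn": [0,0,0],"jaw": -1},{"offset": [37.5,-290,110],"turn": [0,0,0],"jaw": -1},{"offset": [37.5,-310.5,80],"turn": [0,0,0],"jaw": -1},{"offset": [37.5,-310.5,60],"turn": [0,0,0],"jaw": -1},{"offset": [37.5,-310.5,40],"turn": [0,0,0],"jaw": -1},{"offset": [37.5,-310.5,40],"turn": [0,0,0],"jaw": -1}])

```text
time_s: 25.95
ee_pos: [0.6043, -0.126, 0.13]
ee_rot: [[-0.003, 0.994, -0.112], [0.003, -0.112, -0.994], [-1.0, -0.003, -0.002]]
force: [-1.5, -0.9, -1.6]
grip_width: 0.0411
```

```bash
python3 -c "
from h import *
im=snap('wrist','w16');s=snap('scene','s16');print(read_state()['force'])
cv2.imwrite('pics/c16.png',np.hstack([im[:,:400],cv2.resize(s[110:215,90:250],(400,262),interpolation=2)[:420] if 0 else cv2.copyMakeBorder(cv2.resize(s[110:215,90:250],(400,262),interpolation=2),0,158,0,0,cv2.BORDER_CONSTANT)]))"
```

```text
26.0 [ 0.6055 -0.1261  0.1316] q [-15.7  26.6  89.1   0.1  64.4  80.6]
26.05 [ 0.6067 -0.1262  0.1329] q [-15.7  26.5  89.    0.1  64.4  80.6]
[-0.06656811  0.03006749 -1.18283137]
```

View pics/c16.png

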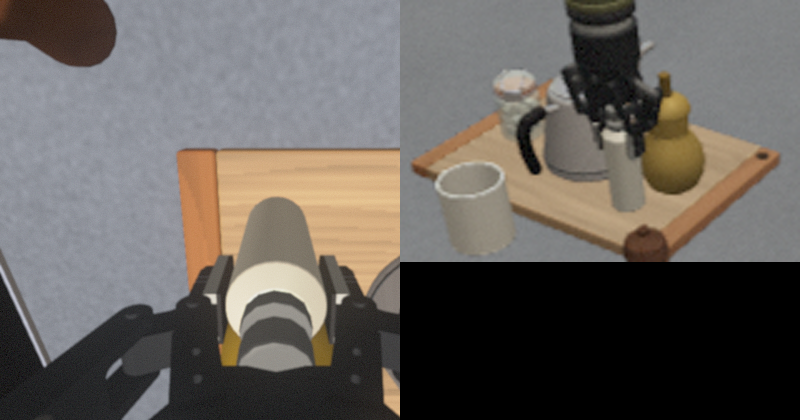

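play_rows(increments=[{"offset": [0.3,0,-12],"turn": [0,0,0],"jaw": -1},{"offset": [0.3,0,-21],"turn": [0,0,0],"jaw": -1},{"offset": [0.3,0,-25],"turn": [0,0,0],"jaw": -1},{"offset": [0.3,0,-27],"turn": [0,0,0],"jaw": -1},{"offset": [0.3,0,-27.5],"turn": [0,0,0],"jaw": -1},{"offset": [0.3,0,-27.5],"turn": [0,0,0],"jaw": -1}])

```text
time_s: 26.65
ee_pos: [0.6071, -0.1259, 0.1067]
ee_rot: [[0.003, 0.994, -0.111], [0.001, -0.111, -0.994], [-1.0, 0.003, -0.002]]
force: [-2.9, 0.5, 5.5]
grip_width: 0.0408
```

play_rows(increments=[{"offset": [0,0,0],"turn": [0,0,0],"jaw": 0.5},{"offset": [0,0,0],"turn": [0,0,0],"jaw": 0.5},{"offset": [0,0,0],"turn": [0,0,0],"jaw": 0.5},{"offset": [0,0,12],"turn": [0,0,0],"jaw": 0.5},{"offset": [0,0,45],"turn": [0,0,0],"jaw": 0.5},{"offset": [0,0,90],"turn": [0,0,0],"jaw": 0.5},{"offset": [0,0,135],"turn": [0,0,0],"jaw": 0.5},{"offset": [0,0,180],"turn": [0,0,0],"jaw": 0.5},{"offset": [-30,-20,215],"turn": [0,0,0],"jaw": 0.5},{"offset": [-70,-40,240],"turn": [0,0,0],"jaw": 0.5},{"offset": [-110,-60,250],"turn": [0,0,0],"jaw": 0.5},{"offset": [-150,-80,250],"turn": [0,0,0],"jaw": 0.5},{"offset": [-190,-100,250],"turn": [0,0,0],"jaw": 0.5},{"offset": [-200,-110,250],"turn": [0,0,0],"jaw": 0.5},{"offset": [-200,-110,250],"turn": [0,0,0],"jaw": 0.5},{"offset": [-200,-110,250],"turn": [0,0,0],"jaw": 0.5}])

```text
time_s: 28.25
ee_pos: [0.4078, -0.236, 0.3573]
ee_rot: [[0.005, 0.994, -0.111], [0.001, -0.112, -0.994], [-1.0, 0.005, -0.002]]
force: [1.1, 0.0, -0.1]
grip_width: 0.0638
```

```bash
python3 -c "
from h import *
im=snap('wrist','w17');s=snap('scene','s17');t=snap('top','t17')
cv2.imwrite('pics/s17c.png',cv2.resize(s[110:215,90:250],None,fx=4.5,fy=4.5,interpolation=2))"
```

```text
28.3 [ 0.4081 -0.2357  0.357 ] q [-35.3   4.8  86.6   0.2  88.5  61. ]
28.35 [ 0.4083 -0.2356  0.3568] q [-35.3   4.9  86.5   0.2  88.5  61. ]
28.4 [ 0.4083 -0.2355  0.3566] q [-35.3   4.9  86.6   0.2  88.5  61. ]
```

View pics/w17.png

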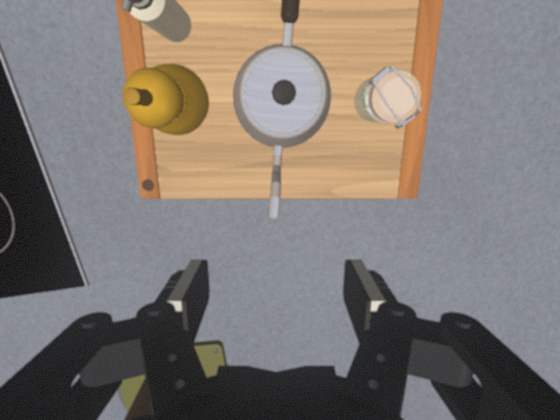

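View pics/s17c.png

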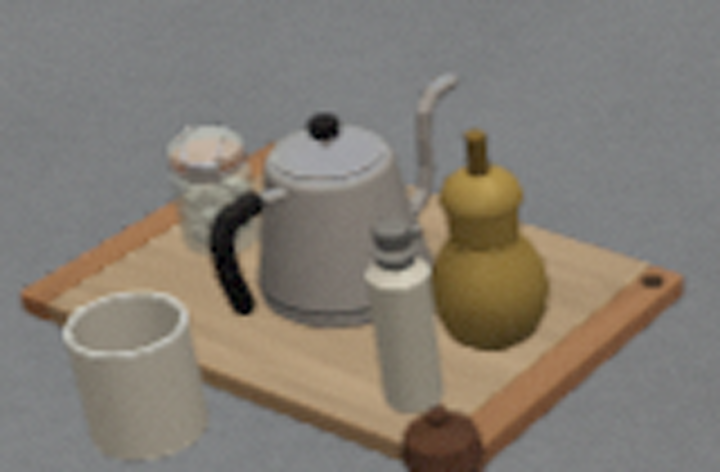

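View pics/t17.png

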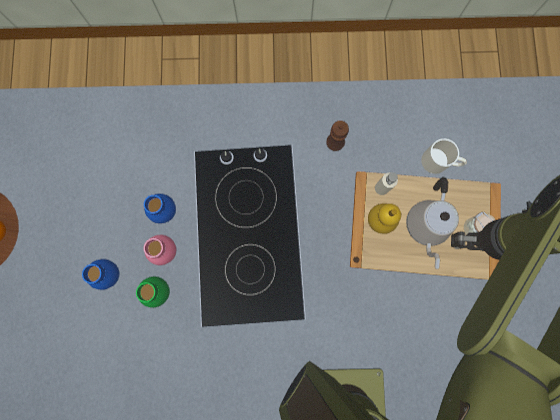

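Run:
```python
from h import *
c=cal('w17');v=cv2.imread('pics/w17.png')
def circ(x,y,r,z,col):
    pts=np.array([proj(c,(x+r*np.cos(a),y+r*np.sin(a),z)) for a in np.linspace(0,6.283,60)]);cv2.polylines(v,[np.round(pts*8).astype(int)],True,col,1,cv2.LINE_AA,3)
circ(.5,-.2545,.065,.02,(0,255,0));circ(.5125,-.1165,.043,.058,(255,0,0));circ(.487,-.379,.03,.022,(0,0,255));circ(.487,-.379,.028,.11,(0,0,255));circ(.606,-.126,.021,.022,(255,0,255));circ(.606,-.126,.021,.124,(255,0,255))
cv2.imwrite('pics/v17.png',cv2.resize(v[:220,100:450],None,fx=2.2,fy=2.2,interpolation=2))
```

```text
(no output)
```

View pics/v17.png

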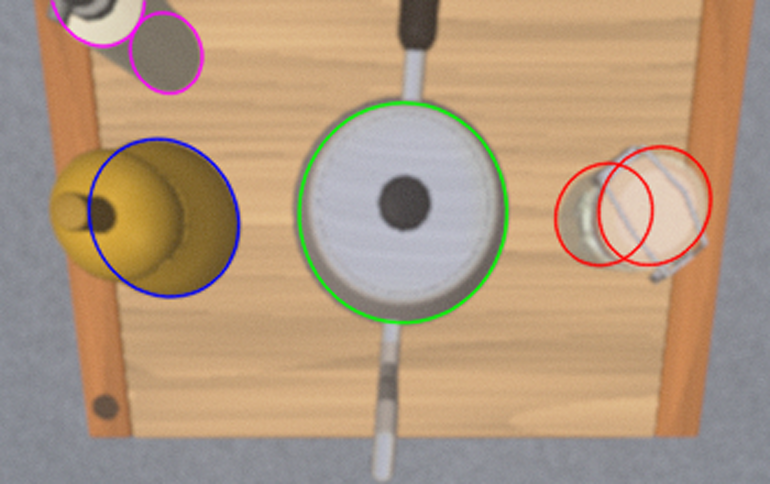

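```bash
python3 -c "
from workcell import *
print(read_state()['force']);print(sign_off())"
```

```text
[0.27325449 0.11192022 0.20187046]
the job is handed in; nothing more can be done
None
```

The gourd, jar and dispenser now stand upright on the board around the kettle, in the positions asked. The lid sits on the gourd, and the job was handed in at about 28 s.

- **Order:** I moved the gourd first, then the lid, the jar and the dispenser. I lowered each one until the force reading showed it touching before letting go. Nothing was dropped.
- **Gaps:** From the last wrist picture, kettle to gourd, kettle to jar and gourd to dispenser each come to about 30 mm. Outlines of the kettle and of the three set-down things at these positions matched that picture to within about 1–2 mm.
- **Lid:** It touched down at the expected seated height. The scene view afterwards shows it level with its stem upright.
- **Left alone:** The kettle's outline matched its starting position. The mug, pepper mill and coloured look-alike gourds appear unmoved by eye.
- **Disagreements:** Early top and scene estimates differed from the wrist camera by a few mm, and by up to 20 mm for the glass jar. I used the close wrist views for the grasps. The jar came down about 2 mm off its planned spot, which I left because the gap was still right.

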